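# Stow a sample cassette in the latched travel rack

## Task

Lift the white cassette out of the wooden caddy by its narrow ends, and stand it upright on the bench and let go, so that you can take it again across its flat faces. Then press it down into the rack's free slot, its foot pushing the spring latch open, until it stands fully home on the slot floor and the latch has snapped back over its top. Leave the two cassettes already in the rack, the beaker and the jar where they are.

Things in the scene. Friction and masses are not known exactly. Their poses are not given: they have to be found in the camera images.
- cassette_center (a point): White plastic sample cassette: a plain upright slab 62 long (its x) x 28 thick (its y) x 110 high (its z), flat faces across y, narrow ends across x, the same either way round, about 0.2 kg. This is the one to stow; it starts in the caddy. Point: its centre, 55 above its foot.
- caddy: Fixed wooden caddy the cassette starts in, on a floor 8 above the bench. Two upright cheeks (46 along x, 8 thick, 38 apart in y, tops 124 above the bench) cover the cassette's flat faces to 6 above its top, so they cannot be taken there; the +x and -x ends are open and the cassette's narrow ends project 8. Foot 70 x 60. Origin: centre of underside, on the bench.
- rack: Fixed grey metal rack, base 112 (x) x 204 (y) x 12 high; slots 0, 1, 2 at y = -70, 0, +70, two of them taken. Each holds an upright cassette, length along x: flared side rails 33 apart, tops 57 above the bench; end post (inner face x = -33, to 116 high); toe stop at x = +33; latch at the +x end, to 146 high. No room for fingers at a cassette's ends. Origin: centre of underside.
- free_slot (a point): Middle of the floor of the free slot (12 above the bench), where a thin cork liner 50 x 20 shows; axes as the rack's. The slot is 66 (x) x 33 (y) inside. A cassette fully home has its centre 55 above this point and its length along this x.
- latch0 (a joint): Spring latch of slot 0 (rack y = -70): upright steel strip 20 wide, pivoted at its foot; nose reaches in to rack x = +23, over the last 8 of a seated cassette's top, 2.5 above it. Rad: 0 closed, grows as pushed out (+x), to 0.25. The nose's top is a steep ramp 128 to 146 above the bench: a foot pressed straight down opens it (0.08 rad, 2 to 5 N); it snaps back once the cassette is home.
- latch1 (a joint): Spring latch of slot 1 (rack y = +0), made and working just as latch0.
- latch2 (a joint): Spring latch of slot 2 (rack y = +70), made and working just as latch0.
- parked_a_center (a point): A like cassette (62 x 28 x 110) already latched in the rack; leave it. Point: its centre.
- parked_b_center (a point): The other like cassette already latched in the rack; leave it. Point: its centre.
- beaker: Glass beaker, 68 across, 90 high, standing on the bench; leave it. Origin: centre of its underside.
- bottle: White jar with a cap, 56 across, 120 high, standing on the bench; leave it. Origin: centre of its underside.
Not all that is in view belongs to the job. What is shaped like the part that bears cassette_center but blue or orange is not meant. There is more than one size of the caddy; the job needs the largest.

How it is judged:
On the way, in this order (a step that is already met when the one before it is completed fails the run):
1. the cassette stands upright on the bench, clear of the caddy, let go (height (world z) of cassette_center below 0.059 m and angle between cassette_center's own z axis and vertical below 0.1 rad and horizontal distance between cassette_center and caddy above 0.06 m and contact force between cassette and the fingers below 0.05 N and linear speed of cassette below 0.02 m/s), for 0.2 s.
2. the foot of the cassette presses the latch of the free slot open (value of joint any of latch0, latch1, latch2 above 0.045 rad and x of cassette_center in the frame of free_slot between -0.012 and 0.012 m and y of cassette_center in the frame of free_slot between -0.012 and 0.012 m and z of cassette_center in the frame of free_slot above 0.065 m), for 0.1 s.
At the end, for the whole second after the job is handed in: The cassette stands in the free slot: its centre within 5 mm of the slot's middle along and across, 52 to 58 mm above the slot floor (foot on the floor), upright within 0.06 rad, its length along the slot within 0.15 rad, at rest, with all three latches closed (below 0.02 rad) (x of cassette_center in the frame of free_slot between -0.005 and 0.005 m and y of cassette_center in the frame of free_slot between -0.005 and 0.005 m and z of cassette_center in the frame of free_slot between 0.052 and 0.058 m and angle between cassette_center's own z axis and vertical below 0.06 rad and angle between the x axis of cassette_center and the x axis of free_slot, either way round below 0.15 rad and value of joint each of latch0, latch1, latch2 below 0.02 rad and linear speed of cassette below 0.02 m/s); the robot touches nothing.
It fails at once if a parked cassette is shifted more than 12 mm (distance of any of parked_a_center, parked_b_center from where it was at the start of the episode above 0.012 m).
It fails at once if the beaker or the jar is shifted more than 20 mm (distance of any of beaker, bottle from where it was at the start of the episode above 0.02 m).
It also fails if it takes over 67 s, if anything falls off the work surface, if the arm or the gripper's body presses on something with over 40 N, if the wrist force passes 120 N, or if a joint passes its speed limit or range.

## Robot

A 7-joint arm with a two-finger parallel gripper is mounted at the origin on the work surface. World frame = base frame: x ahead of the robot, y to its left, z up, the work surface at z = 0. Lengths are in m, angles in rad, forces in N, time in s.
With the tool pointing down it reaches from about 0.425 to 0.925 m from the base axis. Payload 6.8 kg.
Tool frame: the origin (TCP) lies between the finger pads; the fingertips stand 11 mm ahead of it and the grasp point (between the pads) lies 8 mm behind it; z points along the fingers, y is the line along which they close (so a half turn about z gives the same grasp; the last joint's range is limited). The gripper opens to 85 mm and grips with 20 to 120 N. Pads are 22 mm wide; open, the fingers measure 114 mm over their backs; the gripper's body (76 mm by 85 mm) begins 54 mm behind the grasp point. The pads swing forward as they close: fully open they stand 13 mm farther back than shut.
Start: joints at [1.076, 0.477, 0.022, 1.555, -0.011, 1.109, -0.083], TCP at [0.255, -0.625, 0.242] pointing down, gripper open.
Joint ranges: [-2.96, 2.96], [-0.34, 2.1], [-1.41, 1.46], [0.24, 2.44], [-1.37, 4.51], [0.17, 1.92], [-2.96, 2.96]. Speed limits (rad/s): [2.39, 2.39, 3.14, 3.14, 3.14, 3.14, 3.14].

## Interface

Orientations are given as a rotation vector (axis times angle).
In Python, from bench import r gives the robot as it stands.
- The arm moves only by the tool send_rows, never from a script. Its argument "deltas" is a list of rows, each an object of numbers: "dx", "dy", "dz": the shift along the world's x, y, z in mm; "rx", "ry", "rz": the turn, a rotation vector about the world's x, y, z in degrees. A call has 1 to 5 rows; each row is the pose to reach, as a shift and turn from the pose commanded when the call began; what a row does not reach only later rows make up. A row lasts 1/12 s, in which the tool goes at most 41.7 mm and 7.16 degrees, less where a joint would pass 70% of its speed; a pose out of reach is approached as far as the arm can. A call with a gripper value outside its range is refused whole. "jaw" is the finger opening in mm, from 0 to 85.4, set as the call begins (left out, the last holds). The fingers move at their own pace and stop on an object; "newtons" is the grip in N (left out, the last holds). Time passes only in rows, so rows that repeat a pose let the fingers close. It gives the time, the measured TCP pose, the force, the opening and the grip force at its end, in the units of the state.
- r.get_obs(): the state, without advancing time (a new reading comes with each control period).
- r.grab_frame(name): name is "scene" or "top" or "wrist"; returns a dict with "frame" (420x560x3 uint8, blue, green, red), "z_map" (420x560 float32, m along the optical axis (not along the pixel's ray), 0 where there is no reading), "vertical_fov" (degrees; the focal length in pixels is half the picture's height over the tangent of half this angle, whatever the lens; pixels are square), "cx", "cy" (the principal point, pixels), "distortion" ([k1, k2, p1, p2, k3] as OpenCV has them; the pictures are not rectified), "xyz" and "orientation" of the camera in the world. Camera axes: x right, y down, z forward; pixel columns grow to the right and rows downward; lengths in m; the calibration is good to about 2 mm. A picture is of the moment at which its call begins.
- r.hand_in(): hands the job in; it is judged then, once.
The state is a dict: "clock": time; "joints": joint angles; "qvel": joint speeds; "tau": joint torques, N m; "tcp_pos": TCP position; "orientation": TCP orientation; "contact_force": force on the tool from outside, world axes, zero at the start; "moment": the same for the moment, N m; "grip_width": finger opening in m; "gripper_force": force on a finger pad.
Only numpy, scipy, OpenCV 4.12 (cv2) and the standard library are available. Lean on these libraries where they do the work, as an engineer would, in place of code of your own. Each camera call takes 0.05 s, during which the arm holds its last target. There are 200 camera calls.

## Working session

There is one attempt and no reset: what is moved stays moved. The work goes in short steps, Python scripts to look and compute and a tool call to move; the robot and the scene stay as the last step left them, time stands still between calls to the robot, and variables do not carry over. Pictures are saved under pics/ and viewed, at most 10 in all, crops included, and the job is handed in when it is done.

Besides the shell and the picture viewer there is one more tool, called after ">>>" by a JSON object that holds its "api" and its "payload". send_rows: Moves the arm, as the interface text tells. Its arguments: {"type":"object","properties":{"deltas":{"type":"array","items":{"type":"object","properties":{"dx":{"type":"number"},"dy":{"type":"number"},"dz":{"type":"number"},"rx":{"type":"number"},"ry":{"type":"number"},"rz":{"type":"number"}}}},"jaw":{"type":"number"},"newtons":{"type":"number"}},"required":["deltas"]}

```bash
mkdir -p pics
cat > h.py <<'E'
import numpy as np, cv2, pickle
from scipy.spatial.transform import Rotation as R
from bench import r
def grab(n,save):
    f=r.grab_frame(n); pickle.dump(f,open(f'pics/{save}.pkl','wb')); cv2.imwrite(f'pics/{save}.png',f['frame']); return f
def cam(f):
    F=210/np.tan(np.radians(f['vertical_fov'])/2)
    K=np.array([[F,0,f['cx']],[0,F,f['cy']],[0,0,1]]); o=np.array(f['orientation'])
    return K,np.array(f['distortion'],float),R.from_rotvec(o).as_matrix(),np.array(f['xyz'])
def rays(f,uv):
    K,d,M,t=cam(f); n=cv2.undistortPoints(np.array(uv,float).reshape(-1,1,2),K,d)[:,0]
    return np.c_[n,np.ones(len(n))]@M.T,t
def on_z(f,uv,z):
    D,t=rays(f,uv); return t+D*((z-t[2])/D[:,2])[:,None]
def cloud(f):
    v,u=np.mgrid[0:420,0:560]; D,t=rays(f,np.c_[u.ravel(),v.ravel()])
    P=t+D*f['z_map'].reshape(-1,1); P[f['z_map'].ravel()==0]=np.nan; return P.reshape(420,560,3)
E
python3 - <<'E'
from h import *
a=grab('scene','s0');b=grab('top','t0')
for f in(a,b): print({k:v for k,v in f.items() if k not in('frame','z_map')})
print(r.get_obs())
E
```

```text
{'vertical_fov': 54.716883800905194, 'cx': 276.024272146876, 'cy': 211.54263903971312, 'distortion': array([-0.11660399,  0.        ,  0.        ,  0.        ,  0.        ]), 'xyz': array([0.98449443, 0.44955158, 0.86513128]), 'orientation': array([-1.00658771, -2.61750752,  0.83879403])}
{'vertical_fov': 53.246200512008414, 'cx': 285.0196191112521, 'cy': 210.1015274609776, 'distortion': array([0.03462307, 0.        , 0.        , 0.        , 0.        ]), 'xyz': array([0.49198627, 0.01857705, 0.93151392]), 'orientation': array([-2.13238197,  2.12456364, -0.10159552])}
{'clock': 0.1, 'joints': array([ 1.07591416,  0.47768503,  0.02232959,  1.55633263, -0.01152164,
        1.10931353, -0.08310386]), 'qvel': array([-0.00144398, -0.00200646, -0.00081199, -0.00354587,  0.0006827 ,
        0.00021267, -0.00024927]), 'tau': array([ 3.72982773e-03, -5.97761321e+01,  1.61334302e+00, -2.81957728e+01,
        1.28129238e-02,  5.03447140e-03,  1.53069305e-05]), 'tcp_pos': array([ 0.25442912, -0.62466159,  0.24145283]), 'orientation': array([-3.08148999e+00, -6.03504171e-01,  6.24865065e-04]), 'contact_force': array([0.3876849 , 0.35965792, 0.64049721]), 'moment': array([ 0.04515249,  0.0072567 , -0.00284637]), 'gripper_force': 0.0, 'grip_width': 0.0851161611246552}
```

View pics/s0.png

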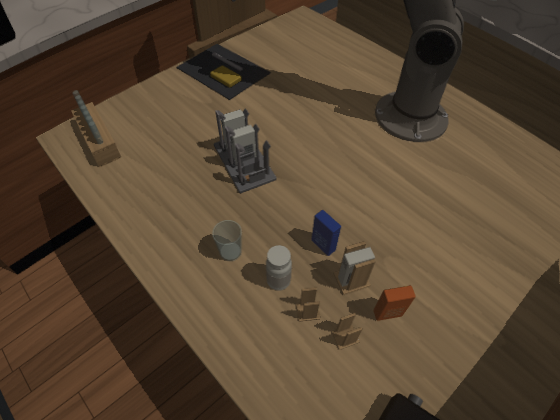

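View pics/t0.png

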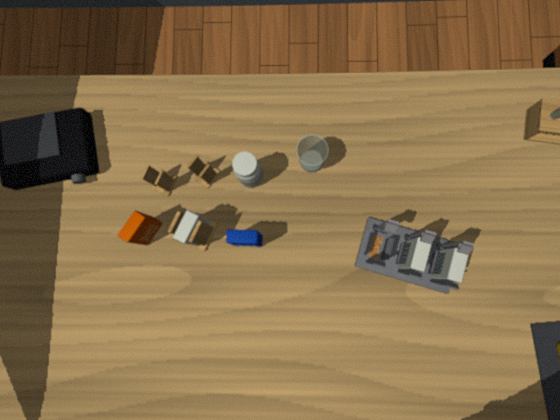

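The scene view shows the white cassette in the large caddy at about (357,268), with the blue one at (326,232) and the orange one at (394,302). The rack is at (245,150), and its near slot, around (255,178), is free. In the top view the caddy is at (190,228), and the free slot is the left one at about (378,243), with the cork liner showing.

Run:
```python
from h import *
f=pickle.load(open('pics/t0.pkl','rb'));P=cloud(f)
im=f['frame']
a=cv2.resize(im[195:265,100:270],None,fx=4.7,fy=4.1,interpolation=cv2.INTER_CUBIC)[:290]
b=cv2.resize(im[205:300,345:485],None,fx=4,fy=3.1578,interpolation=cv2.INTER_CUBIC)
c=np.zeros((600,800,3),np.uint8);c[:a.shape[0],:a.shape[1]]=a;c[300:300+b.shape[0],:b.shape[1]]=b
cv2.imwrite('pics/c0.png',np.clip(c*1.5,0,255).astype(np.uint8))
for n,uv in dict(cass=(188,227),blue=(244,238),orange=(138,228),rackfl=(375,240),pa=(417,253),pb=(452,265),beaker=(312,152),jar=(246,165)).items():print(n,P[uv[1],uv[0]].round(3))
for u,v in [(0,0),(559,0),(0,419)]:print(on_z(f,[(u,v)],0).round(3))
# rack base top points z~.012
m=(abs(P[...,2]-.012)<.006);m[:, :350]=0;m[:,480:]=0;m[:200]=0;m[300:]=0
print(m.sum(), cv2.minAreaRect(P[m][:,:2].astype(np.float32)))
for lo,hi,nm,c0,c1,r0,r1 in [(.108,.127,'cass+cheek',160,220,200,260),(.108,.14,'rackhi',350,480,200,300)]:
    q=(P[...,2]>lo)&(P[...,2]<hi);q[:,:c0]=0;q[:,c1:]=0;q[:r0]=0;q[r1:]=0
    print(nm,q.sum(),cv2.minAreaRect(P[q][:,:2].astype(np.float32)))
w=(im.min(2)>95)&(im.max(2).astype(int)-im.min(2)<30)
for nm,c0,c1 in [('cass',160,220),('pa',395,435),('pb',435,475)]:
    q=w&(abs(P[...,2]-.119)<.012);q[:,:c0]=0;q[:,c1:]=0;q[:200]=0;q[300:]=0
    print(nm,q.sum(),cv2.minAreaRect(P[q][:,:2].astype(np.float32)),np.median(P[q][:,2]))
```

```text
cass [0.573 0.246 0.116]
blue [0.552 0.136 0.11 ]
orange [0.572 0.35  0.106]
rackfl [ 0.556 -0.136  0.012]
pa [ 0.524 -0.196  0.12 ]
pb [ 0.502 -0.259  0.123]
beaker [ 0.756 -0.001  0.001]
jar [0.697 0.133 0.12 ]
[[1.139 0.758 0.   ]]
[[ 1.109 -0.565  0.   ]]
[[0.177 0.66  0.   ]]
2248 ((0.5245518088340759, -0.20543965697288513), (0.20451056957244873, 0.11185931414365768), 73.54985046386719)
cass+cheek 731 ((0.5735796689987183, 0.25207164883613586), (0.05447980388998985, 0.06133496016263962), 64.23772430419922)
rackhi 1534 ((0.5204737782478333, -0.20458778738975525), (0.16653500497341156, 0.08828701078891754), 73.75777435302734)
cass 428 ((0.5740004181861877, 0.2516952455043793), (0.027976099401712418, 0.060784611850976944), 65.99305725097656) 0.1169853211300173
pa 515 ((0.5186083912849426, -0.20218119025230408), (0.028294699266552925, 0.08369925618171692), 72.33861541748047) 0.12121383071822134
pb 540 ((0.4990575313568115, -0.2682843506336212), (0.029925670474767685, 0.08313539624214172), 71.18612670898438) 0.12104127268307124
```

View pics/c0.png

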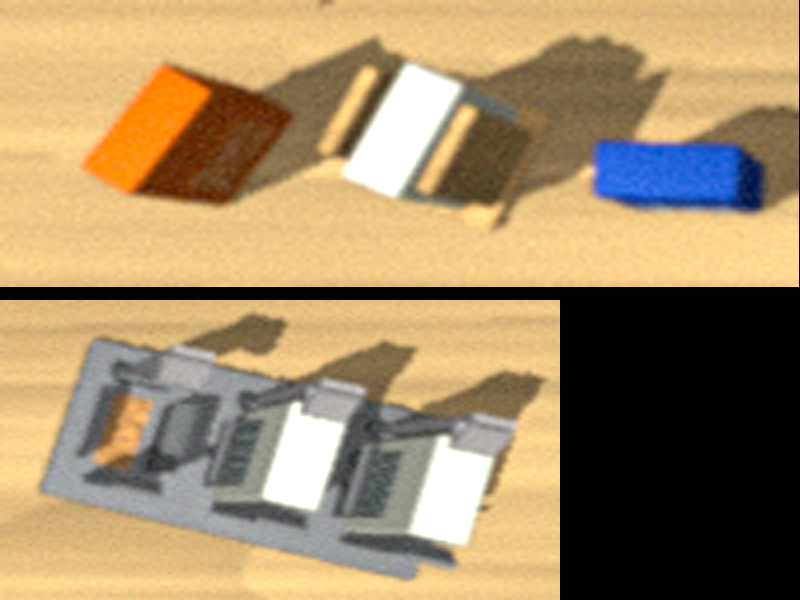

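The crop shows the large caddy's white cassette with both cheeks. In the rack, the left slot is free with cork showing, and the latches are on the upper (+x) side. The black body at the left of the top view looks like the gripper, but the reported TCP has y < 0, so I need to check the frames.

Run:
```python
from h import *
f=pickle.load(open('pics/t0.pkl','rb'));P=cloud(f);s=pickle.load(open('pics/s0.pkl','rb'));S=cloud(s)
for u,v in [(45,150),(20,140),(80,178),(90,130)]:print('top',P[v,u].round(3))
for u,v in [(412,115),(380,112),(447,125),(400,410),(357,262),(245,135)]:print('scene',S[v,u].round(3))
o=r.get_obs();print(o['joints'],o['tcp_pos'],R.from_rotvec(o['orientation']).as_matrix().round(3))
w=grab('wrist','w0');print(w['xyz'],R.from_rotvec(w['orientation']).as_matrix().round(3),w['vertical_fov'],w['cx'],w['cy'],w['distortion'])
```

```text
top [0.747 0.583 0.058]
top [0.771 0.642 0.054]
top [0.689 0.513 0.037]
top [0.803 0.504 0.026]
scene [0.065 0.031 0.061]
scene [ 0.08  -0.069  0.015]
scene [-0.037  0.108  0.013]
scene [0.733 0.514 0.049]
scene [0.592 0.261 0.116]
scene [ 0.526 -0.187  0.117]
[ 1.07591416  0.47768503  0.02232959  1.55633263 -0.01152164  1.10931353
 -0.08310386] [ 0.25442912 -0.62466159  0.24145283] [[ 0.926  0.377 -0.001]
 [ 0.377 -0.926  0.001]
 [-0.    -0.002 -1.   ]]
[ 0.31553709 -0.59945765  0.37258558] [[ 0.377 -0.893 -0.246]
 [-0.926 -0.364 -0.099]
 [-0.001  0.265 -0.964]] 68.66883360226225 282.4397205214115 209.08270119179195 [0.01358592 0.         0.         0.         0.        ]
```

View pics/w0.png

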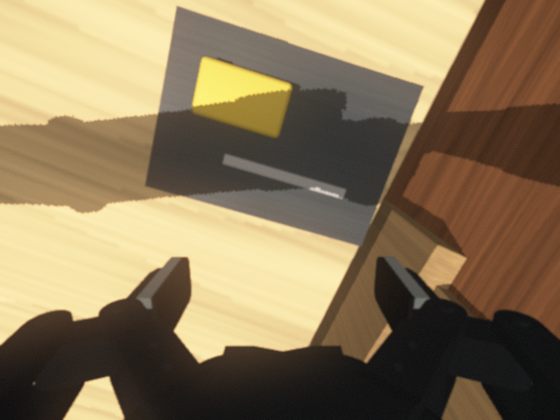

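The arm really is at y < 0, over the black mat in the wrist view; the black thing on the left is just clutter. The caddy axis is at −24° and the rack x axis at −16.5°. The free slot is slot 2, near (0.544, −0.138). I'll move toward it and take a close rack picture on the way.

>>> {"api": "send_rows", "payload": {"deltas": [{"dx": 21, "dy": 36, "rz": 3.6}, {"dx": 42, "dy": 72, "rz": 7.2}, {"dx": 63, "dy": 108, "rz": 10.8}, {"dx": 84, "dy": 144, "rz": 14.4}, {"dx": 105, "dy": 180, "rz": 18}], "jaw": 85}}

```text
$.deltas[0]: bad value
```

>>> {"api": "send_rows", "payload": {"deltas": [{"dx": 21, "dy": 36, "rz": 3.6}, {"dx": 42, "dy": 72, "rz": 7.2}, {"dx": 63, "dy": 108, "rz": 10.8}, {"dx": 84, "dy": 144, "rz": 14.4}, {"dx": 105, "dy": 180, "rz": 18}]}}

```text
$.deltas[0]: bad value
```

>>> {"api": "send_rows", "payload": {"deltas": [{"dx": 20, "dy": 36, "rz": 3.6}, {"dx": 40, "dy": 72, "rz": 7.2}, {"dx": 45, "dy": 100, "rz": 8}, {"dx": 45, "dy": 100, "rz": 8}, {"dx": 45, "dy": 100, "rz": 8}]}}

```text
$.deltas[0]: bad value
```

>>> {"api": "send_rows", "payload": {"deltas": [{"dx": 21, "dy": 36, "dz": 0, "rx": 0, "ry": 0, "rz": 3.6}, {"dx": 42, "dy": 72, "dz": 0, "rx": 0, "ry": 0, "rz": 7.2}, {"dx": 63, "dy": 108, "dz": 0, "rx": 0, "ry": 0, "rz": 10.8}, {"dx": 84, "dy": 144, "dz": 0, "rx": 0, "ry": 0, "rz": 14.4}, {"dx": 105, "dy": 180, "dz": 0, "rx": 0, "ry": 0, "rz": 18}], "jaw": 85}}

```text
clock: 0.57
tcp_pos: [0.3601, -0.4433, 0.2421]
orientation: [-2.949, -1.083, 0.0]
contact_force: [0.5, -0.5, -0.6]
grip_width: 0.0852
gripper_force: 0.0
```

>>> {"api": "send_rows", "payload": {"deltas": [{"dx": 21, "dy": 36, "dz": 0, "rx": 0, "ry": 0, "rz": 3.6}, {"dx": 42, "dy": 72, "dz": 0, "rx": 0, "ry": 0, "rz": 7.2}, {"dx": 63, "dy": 108, "dz": 0, "rx": 0, "ry": 0, "rz": 10.8}, {"dx": 84, "dy": 144, "dz": 0, "rx": 0, "ry": 0, "rz": 14.4}, {"dx": 105, "dy": 180, "dz": 0, "rx": 0, "ry": 0, "rz": 18}]}}

```text
clock: 0.98
tcp_pos: [0.465, -0.2633, 0.2423]
orientation: [2.743, 1.531, -0.0]
contact_force: [-0.0, -0.8, -0.1]
grip_width: 0.085
gripper_force: 0.0
```

>>> {"api": "send_rows", "payload": {"deltas": [{"dx": 20, "dy": 36, "dz": 0, "rx": 0, "ry": 0, "rz": 3.6}, {"dx": 40, "dy": 72, "dz": 0, "rx": 0, "ry": 0, "rz": 7.2}, {"dx": 45, "dy": 100, "dz": 0, "rx": 0, "ry": 0, "rz": 8}, {"dx": 45, "dy": 100, "dz": 0, "rx": 0, "ry": 0, "rz": 8}]}}

```text
clock: 1.32
tcp_pos: [0.5116, -0.1573, 0.2424]
orientation: [-2.621, -1.728, -0.004]
contact_force: [-0.2, -0.0, 0.4]
grip_width: 0.0851
gripper_force: 0.0
```

Run:
```python
from h import *
f=grab('wrist','w1');P=cloud(f);print(r.get_obs()['tcp_pos'],f['xyz'])
c=cv2.resize(f['frame'],None,fx=1.42,fy=1.42);cv2.imwrite('pics/w1b.png',c)
m=(abs(P[...,2]-.012)<.005)
print(m.sum(),cv2.minAreaRect(P[m][:,:2].astype(np.float32)))
```

```text
[ 0.51046416 -0.16116471  0.24224192] [ 0.53675452 -0.0960685   0.37382082]
5436 ((0.6459994316101074, -0.2785991430282593), (0.22458456456661224, 0.4441673755645752), 58.24186325073242)
```

View pics/w1b.png

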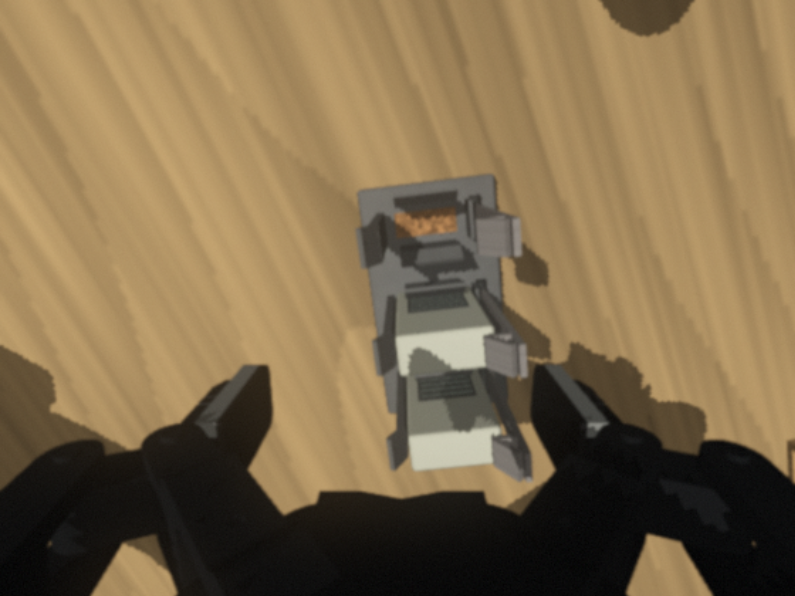

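The wrist view shows the rack's +y end edge running from (358,191) to (495,175), and the free slot's cork at about (427,223).

```bash
cat > m1.py <<'E'
from h import *
f=pickle.load(open('pics/w1.pkl','rb'));P=cloud(f);im=f['frame']
E=on_z(f,np.array([(358,191),(495,175)])/1.42,.012);print('edge corners',E.round(4))
d=E[1]-E[0];print('len',np.linalg.norm(d),'rack x ang',np.degrees(np.arctan2(d[1],d[0])))
th=np.radians(-16.4);ux=np.array([np.cos(th),np.sin(th)]);uy=np.array([-ux[1],ux[0]])
print('slot from edge',E.mean(0)[:2]-uy*.032)
hsv=cv2.cvtColor(im,cv2.COLOR_BGR2HSV)
g=f['z_map']
q=(hsv[...,0]<14)&(hsv[...,1]>110)&(abs(P[...,2]-.012)<.012);q[:130]=0;q[180:]=0;q[:,:260]=0;q[:,340:]=0
uv=np.argwhere(q)[:,::-1];C=on_z(f,uv,.0125)[:,:2];a=C@ux;b=C@uy
print('cork n',len(C),np.percentile(a,[1,99]),np.percentile(b,[1,99]),'mean',C.mean(0),cv2.minAreaRect(C.astype(np.float32)))
print('expected span about slot', np.array([.5444,-.1383])@ux,np.array([.5444,-.1383])@uy)
# base mask grey, in rack frame about guess
for n in('w1','t0'):
    f=pickle.load(open(f'pics/{n}.pkl','rb'));P=cloud(f)
    m=abs(P[...,2]-.012)<.004
    m&=np.hypot(P[...,0]-.525,P[...,1]+.205)<.125
    k=cv2.connectedComponentsWithStats(m.astype(np.uint8))
    Q=P[m][:,:2];A=Q@ux;B=Q@uy
    print(n,len(Q),'x',np.percentile(A,[.5,99.5]),'y',np.percentile(B,[.5,99.5]),cv2.minAreaRect(Q.astype(np.float32)))
E
python3 m1.py
```

```text
edge corners [[ 0.501  -0.0914  0.012 ]
 [ 0.6066 -0.1233  0.012 ]]
len 0.11022620363113951 rack x ang -16.802476719572518
slot from edge [ 0.54476461 -0.13802102]
cork n 2 [0.54006225 0.55878966] [0.01618784 0.02986038] mean [ 0.53357266 -0.13303838] ((0.5335726737976074, -0.13303837180137634), (0.023660581558942795, 0.0), -160.26751708984375)
expected span about slot 0.5612983512209772 0.02103356642637196
w1 5399 x [0.50498049 0.61566418] y [-0.14335841  0.05481624] ((0.5244431495666504, -0.2031117081642151), (0.20455554127693176, 0.11188765615224838), 73.55418395996094)
t0 2134 x [0.50567155 0.61629043] y [-0.1466085   0.05286253] ((0.5246472358703613, -0.2047337144613266), (0.20325855910778046, 0.11157778650522232), 73.6543197631836)
```

>>> {"api": "send_rows", "payload": {"deltas": [{"dx": 6, "dy": 41, "dz": 0, "rx": 0, "ry": 0, "rz": 0}, {"dx": 12, "dy": 82, "dz": 0, "rx": 0, "ry": 0, "rz": 0}, {"dx": 19, "dy": 123, "dz": 0, "rx": 0, "ry": 0, "rz": 0}, {"dx": 25, "dy": 164, "dz": 0, "rx": 0, "ry": 0, "rz": 0}, {"dx": 32, "dy": 205, "dz": 0, "rx": 0, "ry": 0, "rz": 0}]}}

```text
clock: 1.78
tcp_pos: [0.5415, 0.0398, 0.2422]
orientation: [2.634, 1.71, -0.001]
contact_force: [1.8, 0.5, -1.2]
grip_width: 0.0847
gripper_force: 0.0
```

>>> {"api": "send_rows", "payload": {"deltas": [{"dx": 6, "dy": 41, "dz": 0, "rx": 0, "ry": 0, "rz": 0}, {"dx": 12, "dy": 82, "dz": 0, "rx": 0, "ry": 0, "rz": 0}, {"dx": 20, "dy": 123, "dz": 0, "rx": 0, "ry": 0, "rz": 0}, {"dx": 26, "dy": 164, "dz": 0, "rx": 0, "ry": 0, "rz": 0}, {"dx": 33, "dy": 205, "dz": 0, "rx": 0, "ry": 0, "rz": 0}]}}

```text
clock: 2.2
tcp_pos: [0.5752, 0.2448, 0.242]
orientation: [2.634, 1.711, -0.001]
contact_force: [0.2, -1.2, -0.5]
grip_width: 0.0852
gripper_force: 0.0
```

Run:
```python
from h import *
f=grab('wrist','w2');P=cloud(f);im=f['frame'];o=r.get_obs();M=R.from_rotvec(o['orientation']).as_matrix();print(o['tcp_pos'],np.degrees(np.arctan2(M[1,1],M[0,1])))
cv2.imwrite('pics/w2b.png',cv2.resize(im,None,fx=1.42,fy=1.42))
m=(abs(P[...,2]-.118)<.004)&(np.hypot(P[...,0]-.574,P[...,1]-.252)<.06)
w=m&(im.max(2).astype(int)-im.min(2)<35)
for q in(m,w):
    n,l,s,c=cv2.connectedComponentsWithStats(q.astype(np.uint8));k=1+s[1:,4].argmax()
    Q=P[l==k];print(len(Q),cv2.minAreaRect(Q[:,:2].astype(np.float32)),np.median(Q[:,2]))
```

```text
[0.57401149 0.25575023 0.24238279] -23.41912360099893
2256 ((0.5734269618988037, 0.253036767244339), (0.02815084718167782, 0.06170777231454849), 64.39933013916016) 0.11748134913278871
2233 ((0.573482871055603, 0.25300997495651245), (0.02815084718167782, 0.06158377602696419), 64.39933013916016) 0.11748719403069952
```

View pics/w2b.png

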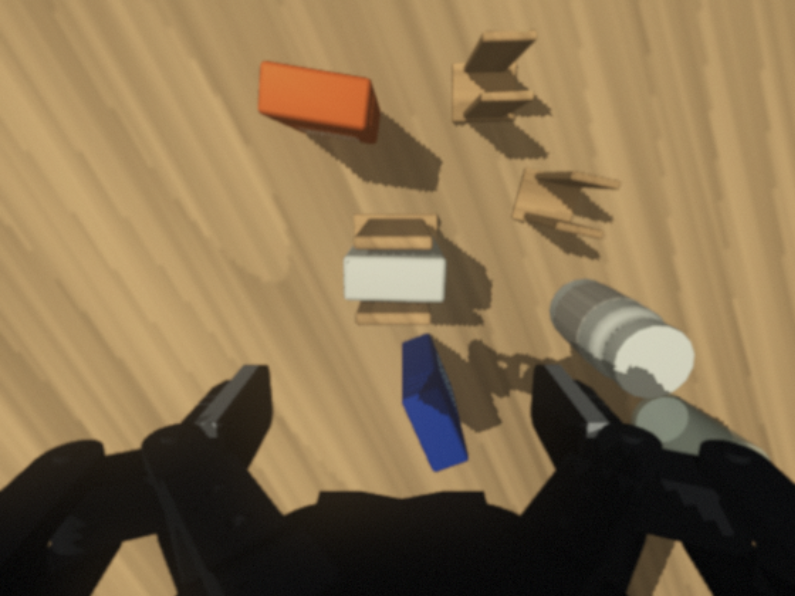

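The wrist view shows the white cassette at (395,277) between its cheeks, with no obstruction at its ends. The fit gives (0.5735, 0.253) and yaw −25°.

>>> {"api": "send_rows", "payload": {"deltas": [{"dx": 0, "dy": -3, "dz": -25, "rx": 0, "ry": 0, "rz": -1.5}, {"dx": 0, "dy": -3, "dz": -60, "rx": 0, "ry": 0, "rz": -1.5}, {"dx": 0, "dy": -3, "dz": -90, "rx": 0, "ry": 0, "rz": -1.5}, {"dx": 0, "dy": -3, "dz": -90, "rx": 0, "ry": 0, "rz": -1.5}, {"dx": 0, "dy": -3, "dz": -90, "rx": 0, "ry": 0, "rz": -1.5}], "jaw": 85}}

```text
clock: 2.67
tcp_pos: [0.5741, 0.2398, 0.151]
orientation: [2.656, 1.678, -0.006]
contact_force: [-0.1, 0.2, 2.5]
grip_width: 0.0851
gripper_force: 0.0
```

```bash
cat > st.py <<'E'
from h import *
o=r.get_obs();M=R.from_rotvec(o['orientation']).as_matrix();print(o['clock'],o['tcp_pos'].round(4),'line',np.degrees(np.arctan2(M[1,1],M[0,1])).round(2),'tilt',np.degrees(np.arccos(-M[2,2])).round(2),o['contact_force'].round(1),o['grip_width'],o['joints'].round(2))
E
python3 st.py
```

```text
2.6667 [0.5741 0.2398 0.151 ] line -25.43 tilt 0.23 [-0.1  0.2  2.5] 0.08506798766504224 [-0.15  0.53 -0.47  1.74  0.29  0.94 -1.18]
```

>>> {"api": "send_rows", "payload": {"deltas": [{"dx": 0, "dy": 11, "dz": 0, "rx": 0, "ry": 0, "rz": 0.4}, {"dx": 0, "dy": 11, "dz": 0, "rx": 0, "ry": 0, "rz": 0.4}, {"dx": 0, "dy": 11, "dz": 0, "rx": 0, "ry": 0, "rz": 0.4}, {"dx": 0, "dy": 11, "dz": 0, "rx": 0, "ry": 0, "rz": 0.4}]}}

```text
clock: 3.0
tcp_pos: [0.5753, 0.2535, 0.154]
orientation: [2.648, 1.69, 0.004]
contact_force: [0.1, -0.9, 0.6]
grip_width: 0.0848
gripper_force: 0.0
```

Run:
```python
from h import *
import st
f=grab('wrist','w3');P=cloud(f);im=f['frame'];import st
m=(abs(P[...,2]-.118)<.004)&(np.hypot(P[...,0]-.574,P[...,1]-.252)<.06)
n,l,s,c=cv2.connectedComponentsWithStats(m.astype(np.uint8));k=1+s[1:,4].argmax()
Q=P[l==k];print(len(Q),cv2.minAreaRect(Q[:,:2].astype(np.float32)),np.median(Q[:,2]))
```

```text
3.0 [0.5753 0.2535 0.154 ] line -24.92 tilt 0.15 [ 0.1 -0.9  0.6] 0.08484512500199305 [-0.17  0.54 -0.47  1.73  0.29  0.94 -1.19]
4624 ((0.5734334588050842, 0.2535080313682556), (0.028049560263752937, 0.06203814968466759), 64.67993927001953) 0.11749690041285128
```

>>> {"api": "send_rows", "payload": {"deltas": [{"dx": -1.5, "dy": 0, "dz": -20, "rx": 0, "ry": 0, "rz": -0.4}, {"dx": -1.5, "dy": 0, "dz": -40, "rx": 0, "ry": 0, "rz": -0.4}, {"dx": -1.5, "dy": 0, "dz": -61, "rx": 0, "ry": 0, "rz": -0.4}, {"dx": -1.5, "dy": 0, "dz": -61, "rx": 0, "ry": 0, "rz": -0.4}, {"dx": -1.5, "dy": 0, "dz": -61, "rx": 0, "ry": 0, "rz": -0.4}]}}

```text
clock: 3.47
tcp_pos: [0.5726, 0.2523, 0.091]
orientation: [-2.655, -1.68, 0.003]
contact_force: [0.8, -0.4, 0.4]
grip_width: 0.0854
gripper_force: 0.0
```

>>> {"api": "send_rows", "payload": {"deltas": [{"dx": 0, "dy": 0, "dz": 0, "rx": 0, "ry": 0, "rz": 0}, {"dx": 0, "dy": 0, "dz": 0, "rx": 0, "ry": 0, "rz": 0}, {"dx": 0, "dy": 0, "dz": 0, "rx": 0, "ry": 0, "rz": 0}, {"dx": 0, "dy": 0, "dz": 0, "rx": 0, "ry": 0, "rz": 0}, {"dx": 0, "dy": 0, "dz": 0, "rx": 0, "ry": 0, "rz": 0}], "jaw": 50, "newtons": 40}}

```text
clock: 3.88
tcp_pos: [0.5743, 0.2534, 0.0932]
orientation: [2.654, 1.68, 0.005]
contact_force: [-0.8, -0.7, 7.1]
grip_width: 0.0616
gripper_force: 44.9
```

```bash
python3 st.py
```

```text
3.8833 [0.5743 0.2534 0.0932] line -25.35 tilt 0.19 [-0.8 -0.7  7.1] 0.0616384688925764 [-0.19  0.61 -0.44  1.77  0.33  0.84 -1.23]
```

>>> {"api": "send_rows", "payload": {"deltas": [{"dx": 0, "dy": 0, "dz": 15, "rx": 0, "ry": 0, "rz": 0}, {"dx": 0, "dy": 0, "dz": 40, "rx": 0, "ry": 0, "rz": 0}, {"dx": 0, "dy": 0, "dz": 75, "rx": 0, "ry": 0, "rz": 0}, {"dx": 0, "dy": 0, "dz": 110, "rx": 0, "ry": 0, "rz": 0}, {"dx": 0, "dy": 0, "dz": 145, "rx": 0, "ry": 0, "rz": 0}]}}

```text
clock: 4.3
tcp_pos: [0.5724, 0.2524, 0.2377]
orientation: [-2.654, -1.68, 0.002]
contact_force: [1.0, 1.4, -2.0]
grip_width: 0.0615
gripper_force: 44.5
```

>>> {"api": "send_rows", "payload": {"deltas": [{"dx": 0, "dy": 0, "dz": 5, "rx": 0, "ry": 0, "rz": 0}, {"dx": -7, "dy": -35, "dz": 5, "rx": 0, "ry": 0, "rz": 1.8}, {"dx": -14, "dy": -75, "dz": 5, "rx": 0, "ry": 0, "rz": 3.6}, {"dx": -21, "dy": -115, "dz": 5, "rx": 0, "ry": 0, "rz": 5.4}, {"dx": -28, "dy": -155, "dz": 5, "rx": 0, "ry": 0, "rz": 7.2}]}}

```text
clock: 4.72
tcp_pos: [0.5439, 0.0961, 0.2407]
orientation: [-2.542, -1.847, 0.002]
contact_force: [0.4, -0.3, -1.6]
grip_width: 0.0614
gripper_force: 44.6
```

>>> {"api": "send_rows", "payload": {"deltas": [{"dx": -7, "dy": -35, "dz": 0, "rx": 0, "ry": 0, "rz": 1.6}, {"dx": -14, "dy": -65, "dz": 0, "rx": 0, "ry": 0, "rz": 1.6}, {"dx": -16, "dy": -78, "dz": 0, "rx": 0, "ry": 0, "rz": 1.6}, {"dx": -16, "dy": -78, "dz": 0, "rx": 0, "ry": 0, "rz": 1.6}, {"dx": -16, "dy": -78, "dz": 0, "rx": 0, "ry": 0, "rz": 1.6}]}}

```text
clock: 5.13
tcp_pos: [0.5286, 0.0189, 0.241]
orientation: [-2.52, -1.876, 0.001]
contact_force: [0.7, 0.3, -1.6]
grip_width: 0.0614
gripper_force: 44.6
```

Run:
```python
import st
from h import *
s=grab('scene','s4');w=grab('wrist','w4')
a=cv2.resize(s['frame'],(400,300));b=cv2.resize(w['frame'],(400,300));cv2.imwrite('pics/m4.png',np.hstack([a,b]))
```

```text
5.1333 [0.5286 0.0189 0.241 ] line -16.66 tilt 0.03 [ 0.7  0.3 -1.6] 0.06142567674332288 [ 0.25  0.28 -0.48  1.88  0.15  1.02 -0.58]
```

View pics/m4.png

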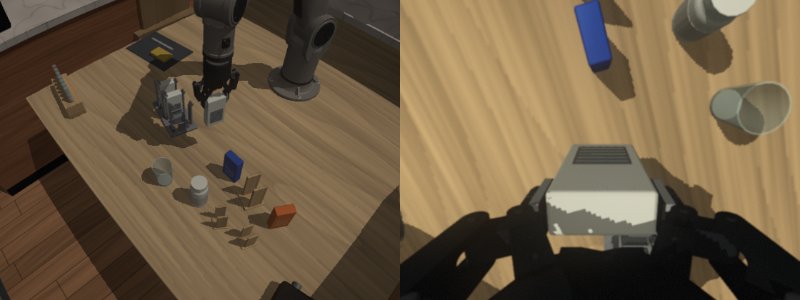

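The cassette is held squarely by its ends and hangs clear of everything, in both views. Lowering it now.

>>> {"api": "send_rows", "payload": {"deltas": [{"dx": 0, "dy": 0, "dz": -30, "rx": 0, "ry": 0, "rz": 0.2}, {"dx": 0, "dy": 0, "dz": -65, "rx": 0, "ry": 0, "rz": 0.2}, {"dx": 0, "dy": 0, "dz": -105, "rx": 0, "ry": 0, "rz": 0.2}, {"dx": 0, "dy": 0, "dz": -135, "rx": 0, "ry": 0, "rz": 0.2}, {"dx": 0, "dy": 0, "dz": -145, "rx": 0, "ry": 0, "rz": 0.2}]}}

```text
clock: 5.65
tcp_pos: [0.5261, 0.0212, 0.092]
orientation: [-2.508, -1.884, 0.009]
contact_force: [-0.4, -1.5, -1.7]
grip_width: 0.0614
gripper_force: 44.8
```

>>> {"api": "send_rows", "payload": {"deltas": [{"dx": 0, "dy": 0, "dz": -3, "rx": 0, "ry": 0, "rz": 0}, {"dx": 0, "dy": 0, "dz": -6, "rx": 0, "ry": 0, "rz": 0}, {"dx": 0, "dy": 0, "dz": -8, "rx": 0, "ry": 0, "rz": 0}, {"dx": 0, "dy": 0, "dz": -8, "rx": 0, "ry": 0, "rz": 0}]}}

```text
clock: 5.98
tcp_pos: [0.5304, 0.0202, 0.0897]
orientation: [2.513, 1.883, 0.004]
contact_force: [-0.1, -0.7, -2.7]
grip_width: 0.0616
gripper_force: 44.8
```

>>> {"api": "send_rows", "payload": {"deltas": [{"dx": 0, "dy": 0, "dz": -2, "rx": 0, "ry": 0, "rz": 0}, {"dx": 0, "dy": 0, "dz": -4, "rx": 0, "ry": 0, "rz": 0}, {"dx": 0, "dy": 0, "dz": -4, "rx": 0, "ry": 0, "rz": 0}, {"dx": 0, "dy": 0, "dz": -4, "rx": 0, "ry": 0, "rz": 0}]}}

```text
clock: 6.32
tcp_pos: [0.53, 0.0198, 0.0852]
orientation: [2.514, 1.882, 0.003]
contact_force: [0.3, -0.3, 3.0]
grip_width: 0.0617
gripper_force: 45.5
```

Contact with the bench. Releasing, then rising.

>>> {"api": "send_rows", "payload": {"deltas": [{"dx": 0, "dy": 0, "dz": 0, "rx": 0, "ry": 0, "rz": 0}, {"dx": 0, "dy": 0, "dz": 0, "rx": 0, "ry": 0, "rz": 0}, {"dx": 0, "dy": 0, "dz": 0, "rx": 0, "ry": 0, "rz": 0}, {"dx": 0, "dy": 0, "dz": 0, "rx": 0, "ry": 0, "rz": 0}, {"dx": 0, "dy": 0, "dz": 0, "rx": 0, "ry": 0, "rz": 0}], "jaw": 85}}

```text
clock: 6.73
tcp_pos: [0.529, 0.0198, 0.0842]
orientation: [-2.514, -1.883, 0.0]
contact_force: [0.0, 0.7, 0.2]
grip_width: 0.0849
gripper_force: 0.0
```

>>> {"api": "send_rows", "payload": {"deltas": [{"dx": 0, "dy": 0, "dz": 15, "rx": 0, "ry": 0, "rz": 0}, {"dx": 0, "dy": 0, "dz": 35, "rx": 0, "ry": 0, "rz": 0}, {"dx": 0, "dy": 0, "dz": 65, "rx": 0, "ry": 0, "rz": 0}, {"dx": 0, "dy": 0, "dz": 95, "rx": 0, "ry": 0, "rz": 0}, {"dx": 0, "dy": 0, "dz": 95, "rx": 0, "ry": 0, "rz": 0}]}}

```text
clock: 7.15
tcp_pos: [0.5323, 0.0205, 0.1847]
orientation: [2.511, 1.88, 0.012]
contact_force: [1.0, 0.0, 0.1]
grip_width: 0.0846
gripper_force: 0.0
```

```bash
cat > top.py <<'E'
from h import *
import sys,st
f=grab('wrist',sys.argv[1]);P=cloud(f);x,y,z=map(float,sys.argv[2:5])
m=(abs(P[...,2]-z)<.006)&(np.hypot(P[...,0]-x,P[...,1]-y)<.06)
n,l,s,c=cv2.connectedComponentsWithStats(m.astype(np.uint8));k=1+s[1:,4].argmax()
Q=P[l==k];print(len(Q),cv2.minAreaRect(Q[:,:2].astype(np.float32)),np.median(Q[:,2]))
E
python3 top.py w5 .53 .02 .11
```

```text
7.15 [0.5323 0.0205 0.1847] line -16.34 tilt 0.51 [1.  0.  0.1] 0.08456547634624399 [ 0.24  0.35 -0.48  1.93  0.2   0.9  -0.63]
3263 ((0.5294877290725708, 0.02028384432196617), (0.027726909145712852, 0.062056951224803925), 73.66004180908203) 0.10948004779385626
```

>>> {"api": "send_rows", "payload": {"deltas": [{"dx": 0, "dy": 0, "dz": 0, "rx": 0, "ry": 0, "rz": 7}, {"dx": 0, "dy": 0, "dz": 0, "rx": 0, "ry": 0, "rz": 14}, {"dx": 0, "dy": 0, "dz": 0, "rx": 0, "ry": 0, "rz": 21}, {"dx": 0, "dy": 0, "dz": 0, "rx": 0, "ry": 0, "rz": 28}, {"dx": 0, "dy": 0, "dz": 0, "rx": 0, "ry": 0, "rz": 35}], "jaw": 60}}

```text
clock: 7.62
tcp_pos: [0.5283, 0.0196, 0.1781]
orientation: [-1.823, -2.557, 0.002]
contact_force: [0.5, 0.2, -0.1]
grip_width: 0.0597
gripper_force: 0.0
```

>>> {"api": "send_rows", "payload": {"deltas": [{"dx": 0, "dy": 0, "dz": 0, "rx": 0, "ry": 0, "rz": 7}, {"dx": 0, "dy": 0, "dz": 0, "rx": 0, "ry": 0, "rz": 14}, {"dx": 0, "dy": 0, "dz": 0, "rx": 0, "ry": 0, "rz": 21}, {"dx": 0, "dy": 0, "dz": 0, "rx": 0, "ry": 0, "rz": 28}, {"dx": 0, "dy": 0, "dz": 0, "rx": 0, "ry": 0, "rz": 35}]}}

```text
clock: 8.03
tcp_pos: [0.5283, 0.0197, 0.1781]
orientation: [-0.97, -2.986, 0.001]
contact_force: [-0.4, -0.2, -0.2]
grip_width: 0.0597
gripper_force: 0.0
```

>>> {"api": "send_rows", "payload": {"deltas": [{"dx": 0, "dy": 0, "dz": 0, "rx": 0, "ry": 0, "rz": 7}, {"dx": 0, "dy": 0, "dz": 0, "rx": 0, "ry": 0, "rz": 14}, {"dx": 0, "dy": 0, "dz": 0, "rx": 0, "ry": 0, "rz": 20}, {"dx": 0, "dy": 0, "dz": 0, "rx": 0, "ry": 0, "rz": 20}, {"dx": 0, "dy": 0, "dz": 0, "rx": 0, "ry": 0, "rz": 20}]}}

```text
clock: 8.45
tcp_pos: [0.5285, 0.0196, 0.1783]
orientation: [-0.451, -3.107, -0.0]
contact_force: [-1.2, -0.5, 0.7]
grip_width: 0.0604
gripper_force: 0.0
```

```bash
python3 top.py w6 .53 .02 .11
```

```text
8.45 [0.5285 0.0196 0.1783] line 73.47 tilt 0.1 [-1.2 -0.5  0.7] 0.06043275706926298 [ 0.49  0.43 -0.8   1.92  0.37  0.95  0.79]
3416 ((0.5292209386825562, 0.02008124813437462), (0.028061628341674805, 0.061709415167570114), 73.58223724365234) 0.10954727203722875
```

>>> {"api": "send_rows", "payload": {"deltas": [{"dx": 0.8, "dy": 0.5, "dz": -25, "rx": 0, "ry": 0, "rz": 0.1}, {"dx": 0.8, "dy": 0.5, "dz": -50, "rx": 0, "ry": 0, "rz": 0.1}, {"dx": 0.8, "dy": 0.5, "dz": -75, "rx": 0, "ry": 0, "rz": 0.1}, {"dx": 0.8, "dy": 0.5, "dz": -92, "rx": 0, "ry": 0, "rz": 0.1}, {"dx": 0.8, "dy": 0.5, "dz": -92, "rx": 0, "ry": 0, "rz": 0.1}]}}

```text
clock: 8.92
tcp_pos: [0.5273, 0.0198, 0.0839]
orientation: [-0.446, -3.104, 0.002]
contact_force: [-0.9, 1.1, 0.3]
grip_width: 0.0605
gripper_force: 0.0
```

>>> {"api": "send_rows", "payload": {"deltas": [{"dx": 0, "dy": 0, "dz": 0, "rx": 0, "ry": 0, "rz": 0}, {"dx": 0, "dy": 0, "dz": 0, "rx": 0, "ry": 0, "rz": 0}, {"dx": 0, "dy": 0, "dz": 0, "rx": 0, "ry": 0, "rz": 0}, {"dx": 0, "dy": 0, "dz": 0, "rx": 0, "ry": 0, "rz": 0}, {"dx": 0, "dy": 0, "dz": 0, "rx": 0, "ry": 0, "rz": 0}], "jaw": 15, "newtons": 60}}

```text
clock: 9.33
tcp_pos: [0.531, 0.0204, 0.0887]
orientation: [0.444, 3.107, 0.001]
contact_force: [-1.0, -0.5, 6.4]
grip_width: 0.0273
gripper_force: 60.2
```

```bash
python3 st.py
```

```text
9.3333 [0.531  0.0204 0.0887] line 73.73 tilt 0.15 [-1.  -0.5  6.4] 0.027338396335115766 [ 0.41  0.55 -0.72  1.99  0.51  0.79  0.68]
```

>>> {"api": "send_rows", "payload": {"deltas": [{"dx": 0, "dy": 0, "dz": 20, "rx": 0, "ry": 0, "rz": 0}, {"dx": 0, "dy": 0, "dz": 58, "rx": 0, "ry": 0, "rz": 0}, {"dx": 0, "dy": 0, "dz": 97, "rx": 0, "ry": 0, "rz": 0}, {"dx": 0, "dy": 0, "dz": 137, "rx": 0, "ry": 0, "rz": 0}, {"dx": 0, "dy": 0, "dz": 175, "rx": 0, "ry": 0, "rz": 0}]}}

```text
clock: 9.75
tcp_pos: [0.5292, 0.0203, 0.2644]
orientation: [-0.443, -3.11, 0.0]
contact_force: [0.4, 0.1, -2.3]
grip_width: 0.0273
gripper_force: 59.5
```

>>> {"api": "send_rows", "payload": {"deltas": [{"dx": 3, "dy": -35, "dz": 0, "rx": 0, "ry": 0, "rz": 0}, {"dx": 7, "dy": -75, "dz": 0, "rx": 0, "ry": 0, "rz": 0}, {"dx": 11, "dy": -115, "dz": 0, "rx": 0, "ry": 0, "rz": 0}, {"dx": 14, "dy": -145, "dz": 0, "rx": 0, "ry": 0, "rz": 0}, {"dx": 15, "dy": -157, "dz": 0, "rx": 0, "ry": 0, "rz": 0}]}}

```text
clock: 10.17
tcp_pos: [0.5441, -0.1433, 0.2619]
orientation: [-0.455, -3.108, 0.004]
contact_force: [-0.1, -0.9, -2.1]
grip_width: 0.0274
gripper_force: 59.5
```

>>> {"api": "send_rows", "payload": {"deltas": [{"dx": 0, "dy": 0, "dz": 0, "rx": 0, "ry": 0, "rz": 0}, {"dx": 0, "dy": 0, "dz": 0, "rx": 0, "ry": 0, "rz": 0}, {"dx": 0, "dy": 0, "dz": 0, "rx": 0, "ry": 0, "rz": 0}, {"dx": 0, "dy": 0, "dz": 0, "rx": 0, "ry": 0, "rz": 0}, {"dx": 0, "dy": 0, "dz": 0, "rx": 0, "ry": 0, "rz": 0}]}}

```text
clock: 10.58
tcp_pos: [0.5449, -0.135, 0.2625]
orientation: [0.439, 3.111, 0.0]
contact_force: [0.3, 0.4, -2.4]
grip_width: 0.0274
gripper_force: 59.6
```

```bash
python3 top.py w7 .5445 -.137 .286
python3 - <<'E'
from h import *
f=pickle.load(open('pics/w7.pkl','rb'));P=cloud(f)
print(P[250:330:12,270:300:10].round(3).tolist())
s=grab('scene','s7');a=cv2.resize(s['frame'][30:230,130:330],(400,400));b=cv2.resize(f['frame'],(400,300));c=np.zeros((400,800,3),np.uint8);c[:,:400]=a;c[:300,400:]=b;cv2.imwrite('pics/m7.png',c)
E
```

```text
10.5833 [ 0.5449 -0.135   0.2625] line 73.92 tilt 0.01 [ 0.3  0.4 -2.4] 0.02736891258872079 [ 0.76  0.37 -0.79  1.77  0.29  1.12  1.16]
9835 ((0.539980947971344, -0.13525211811065674), (0.04989209398627281, 0.06039994955062866), 52.03669357299805) 0.28334549002111825
[[[0.523, -0.134, 0.284], [0.524, -0.13, 0.283], [0.525, -0.126, 0.283]], [[0.527, -0.135, 0.284], [0.529, -0.131, 0.284], [0.53, -0.128, 0.284]], [[0.533, -0.137, 0.284], [0.534, -0.133, 0.283], [0.535, -0.129, 0.283]], [[0.537, -0.138, 0.285], [0.539, -0.134, 0.284], [0.54, -0.131, 0.284]], [[0.543, -0.14, 0.283], [0.545, -0.136, 0.283], [0.545, -0.132, 0.283]], [[0.548, -0.141, 0.284], [0.549, -0.137, 0.284], [0.551, -0.134, 0.282]], [[0.553, -0.143, 0.284], [0.554, -0.139, 0.284], [0.556, -0.135, 0.283]]]
```

View pics/m7.png

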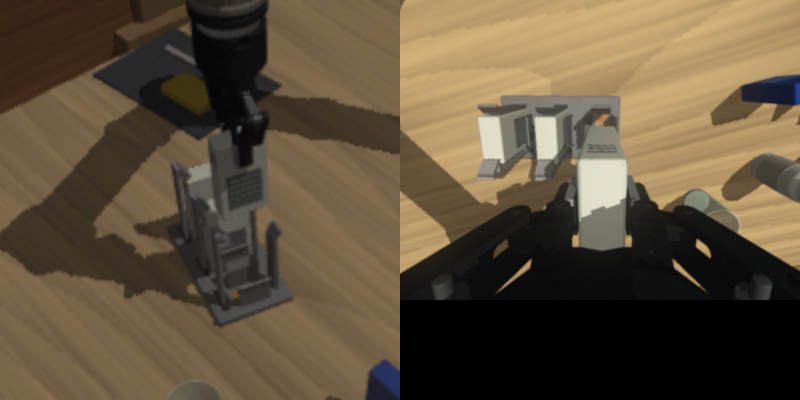

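The scene crop shows the cassette held upright above the free slot, and the wrist view confirms the slot beneath it. Next I measure its offset in the rack axes from the visible near edge of its top.

```bash
cat > off.py <<'E'
from h import *
import sys
f=grab('wrist',sys.argv[1]);P=cloud(f);o=r.get_obs();z=o['tcp_pos'][2]+.0215
th=np.radians(-16.4);ux=np.array([np.cos(th),np.sin(th)]);uy=np.array([-ux[1],ux[0]])
S=np.array([.5445,-.137]);M=R.from_rotvec(o['orientation']).as_matrix()
X=(P[...,:2]-S)@ux;Y=(P[...,:2]-S)@uy
m=(abs(P[...,2]-z)<.004)
print('tcp',o['tcp_pos'].round(4),'in slot mm',(1e3*np.array([(o['tcp_pos'][:2]-S)@ux,(o['tcp_pos'][:2]-S)@uy])).round(1),'line',np.degrees(np.arctan2(M[1,1],M[0,1])).round(2),'F',o['contact_force'].round(1))
a=m&(abs(Y)<.009);print('near end x',1e3*np.percentile(X[a],[.3,1,3]),'-> centre x',1e3*np.percentile(X[a],.5)+31)
e=[]
for lo in(-.026,-.022,-.018):
    b=m&(X>lo)&(X<lo+.004)&(abs(Y)<.02);q=np.percentile(Y[b],[1,99])*1e3;e.append(q.mean());print('y edges',q.round(1),'centre',q.mean().round(2))
E
python3 off.py w8
```

```text
tcp [ 0.5449 -0.1359  0.2624] in slot mm [0.1 1.2] line 73.84 F [-0.1  0.4 -1.9]
near end x [-32.27304659 -31.9961837  -31.31374331] -> centre x -1.1257210419405865
y edges [-12.3  14.6] centre 1.17
y edges [-12.3  14.6] centre 1.15
y edges [-12.5  14.8] centre 1.17
```

>>> {"api": "send_rows", "payload": {"deltas": [{"dx": 0.7, "dy": -1.5, "dz": -10, "rx": 0, "ry": 0, "rz": -0.2}, {"dx": 0.7, "dy": -1.5, "dz": -20, "rx": 0, "ry": 0, "rz": -0.2}, {"dx": 0.7, "dy": -1.5, "dz": -30, "rx": 0, "ry": 0, "rz": -0.2}, {"dx": 0.7, "dy": -1.5, "dz": -38, "rx": 0, "ry": 0, "rz": -0.2}, {"dx": 0.7, "dy": -1.5, "dz": -45, "rx": 0, "ry": 0, "rz": -0.2}]}}

```text
clock: 11.15
tcp_pos: [0.5451, -0.1378, 0.2167]
orientation: [-0.449, -3.108, -0.0]
contact_force: [-7.1, 1.0, 2.9]
grip_width: 0.027
gripper_force: 60.7
```

>>> {"api": "send_rows", "payload": {"deltas": [{"dx": 0, "dy": 0, "dz": -7, "rx": 0, "ry": 0, "rz": 0}, {"dx": 0, "dy": 0, "dz": -14, "rx": 0, "ry": 0, "rz": 0}, {"dx": 0, "dy": 0, "dz": -21, "rx": 0, "ry": 0, "rz": 0}, {"dx": 0, "dy": 0, "dz": -28, "rx": 0, "ry": 0, "rz": 0}, {"dx": 0, "dy": 0, "dz": -35, "rx": 0, "ry": 0, "rz": 0}]}}

```text
clock: 11.57
tcp_pos: [0.545, -0.1382, 0.1812]
orientation: [-0.449, -3.108, -0.0]
contact_force: [-4.1, 0.3, 0.8]
grip_width: 0.027
gripper_force: 60.9
```

```bash
python3 off.py w9
```

```text
tcp [ 0.5444 -0.1381  0.18  ] in slot mm [ 0.2 -1.1] line 73.57 F [-4.1  2.1 -3.2]
near end x [-31.44816902 -31.23415484 -30.7275487 ] -> centre x -0.35805680507979787
y edges [-15.   12.7] centre -1.14
y edges [-14.6  12.3] centre -1.14
y edges [-14.7  12.4] centre -1.16
```

Latch contact is showing (−x force of 4–7 N). Correcting about +1 mm in y and carrying on down.

>>> {"api": "send_rows", "payload": {"deltas": [{"dx": 0.6, "dy": 1, "dz": -7, "rx": 0, "ry": 0, "rz": 0}, {"dx": 0.6, "dy": 1, "dz": -14, "rx": 0, "ry": 0, "rz": 0}, {"dx": 0.6, "dy": 1, "dz": -21, "rx": 0, "ry": 0, "rz": 0}, {"dx": 0.6, "dy": 1, "dz": -28, "rx": 0, "ry": 0, "rz": 0}, {"dx": 0.6, "dy": 1, "dz": -35, "rx": 0, "ry": 0, "rz": 0}]}}

```text
clock: 12.03
tcp_pos: [0.5461, -0.1372, 0.1466]
orientation: [-0.449, -3.109, 0.0]
contact_force: [-4.4, 2.5, 0.2]
grip_width: 0.0269
gripper_force: 61.0
```

>>> {"api": "send_rows", "payload": {"deltas": [{"dx": 0, "dy": 0, "dz": -5, "rx": 0, "ry": 0, "rz": 0}, {"dx": 0, "dy": 0, "dz": -10, "rx": 0, "ry": 0, "rz": 0}, {"dx": 0, "dy": 0, "dz": -15, "rx": 0, "ry": 0, "rz": 0}, {"dx": 0, "dy": 0, "dz": -20, "rx": 0, "ry": 0, "rz": 0}, {"dx": 0, "dy": 0, "dz": -20, "rx": 0, "ry": 0, "rz": 0}]}}

```text
clock: 12.45
tcp_pos: [0.5454, -0.1371, 0.126]
orientation: [-0.449, -3.108, -0.001]
contact_force: [-4.1, 1.7, -3.5]
grip_width: 0.0272
gripper_force: 60.3
```

```bash
python3 off.py w10
```

```text
tcp [ 0.5453 -0.1371  0.1261] in slot mm [0.8 0.1] line 73.57 F [-4.9  1.7 -5.7]
near end x [-31.29726414 -31.03039845 -30.39644737] -> centre x -0.21897239787979572
y edges [-13.8  13.7] centre -0.05
y edges [-13.5  13.5] centre 0.01
y edges [-13.6  13.6] centre -0.02
```

>>> {"api": "send_rows", "payload": {"deltas": [{"dx": 0, "dy": 0, "dz": -5, "rx": 0, "ry": 0, "rz": 0}, {"dx": 0, "dy": 0, "dz": -10, "rx": 0, "ry": 0, "rz": 0}, {"dx": 0, "dy": 0, "dz": -15, "rx": 0, "ry": 0, "rz": 0}, {"dx": 0, "dy": 0, "dz": -20, "rx": 0, "ry": 0, "rz": 0}, {"dx": 0, "dy": 0, "dz": -20, "rx": 0, "ry": 0, "rz": 0}]}}

```text
clock: 12.92
tcp_pos: [0.5503, -0.1377, 0.1165]
orientation: [0.449, 3.101, -0.009]
contact_force: [-27.3, 1.6, 73.0]
grip_width: 0.0273
gripper_force: 82.5
```

>>> {"api": "send_rows", "payload": {"deltas": [{"dx": 0, "dy": 0, "dz": -2, "rx": 0, "ry": 0, "rz": 0}, {"dx": 0, "dy": 0, "dz": -4, "rx": 0, "ry": 0, "rz": 0}, {"dx": 0, "dy": 0, "dz": -6, "rx": 0, "ry": 0, "rz": 0}, {"dx": 0, "dy": 0, "dz": -6, "rx": 0, "ry": 0, "rz": 0}]}}

```text
clock: 13.25
tcp_pos: [0.552, -0.138, 0.1126]
orientation: [0.448, 3.097, -0.01]
contact_force: [-29.3, 2.4, 86.5]
grip_width: 0.027
gripper_force: 84.5
```

```bash
python3 off.py w11
```

```text
tcp [ 0.552  -0.138   0.1127] in slot mm [7.5 1.2] line 73.52 F [-29.4   1.3  86.6]
near end x [-31.42865002 -31.38239949 -31.33215102] -> centre x -0.4165884512160041Traceback (most recent call last):
  File "off.py", line 12, in <module>
    b=m&(X>lo)&(X<lo+.004)&(abs(Y)<.02);q=np.percentile(Y[b],[1,99])*1e3;e.append(q.mean());print('y edges',q.round(1),'centre',q.mean().round(2))
                                          ~~~~~~~~~~~~~^^^^^^^^^^^^^
    return _quantile_unchecked(
        a, q, axis, out, overwrite_input, method, keepdims, weights)
    return _ureduce(a,
                    func=_quantile_ureduce_func,
    ...<5 lines>...
                    overwrite_input=overwrite_input,
                    method=method)
    r = func(a, **kwargs)
    result = _quantile(arr,
                       quantiles=q,
    ...<2 lines>...
                       out=out,
                       weights=wgt)
    slices_having_nans = np.isnan(arr[-1, ...])
                                  ~~~^^^^^^^^^
IndexError: index -1 is out of bounds for axis 0 with size 0
```

It jammed early: 87 N with the foot still about 15 mm above the floor. Backing off right away to take a look.

>>> {"api": "send_rows", "payload": {"deltas": [{"dx": 0, "dy": 0, "dz": 6, "rx": 0, "ry": 0, "rz": 0}, {"dx": 0, "dy": 0, "dz": 14, "rx": 0, "ry": 0, "rz": 0}, {"dx": 0, "dy": 0, "dz": 24, "rx": 0, "ry": 0, "rz": 0}, {"dx": 0, "dy": 0, "dz": 24, "rx": 0, "ry": 0, "rz": 0}]}}

```text
clock: 13.63
tcp_pos: [0.5472, -0.1376, 0.1267]
orientation: [0.449, 3.107, -0.0]
contact_force: [-3.2, 1.2, -0.6]
grip_width: 0.0273
gripper_force: 73.4
```

Run:
```python
import st
from h import *
f=grab('wrist','w12');P=cloud(f);s=grab('scene','s12');a=cv2.resize(s['frame'][60:210,180:320],(560,600),interpolation=cv2.INTER_CUBIC)
b=cv2.resize(f['frame'][150:,200:360],(240,405));c=np.zeros((600,800,3),np.uint8);c[:,:560]=a;c[:405,560:]=b
cv2.imwrite('pics/m12.png',np.clip(c*1.7,0,255).astype(np.uint8))
th=np.radians(-16.4);ux=np.array([np.cos(th),np.sin(th)]);uy=np.array([-ux[1],ux[0]])
d=P[...,:2]-[.5445,-.137];X=d@ux;Y=d@uy
m=(P[...,2]>.12)&(P[...,2]<.17)&(abs(Y)<.009)&(X>-.036)&(X<.02)
print(np.polyfit(X[m],P[...,2][m],1),m.sum(),X[m].min(),P[...,2][m].min(),P[...,2][m].max())
# vertical near end face
m=(P[...,2]>.06)&(P[...,2]<.13)&(abs(Y)<.007)&(X>-.045)&(X<-.02);print(m.sum(),np.polyfit(P[...,2][m],X[m],1) if m.sum()>10 else '')
```

```text
13.6333 [ 0.5472 -0.1376  0.1267] line 73.54 tilt 0.14 [-3.2  1.2 -0.6] 0.027282839176211097 [ 0.68  0.53 -0.71  1.89  0.44  0.88  1.04]
[0.15822372 0.15626077] 7574 -0.03599229872632672 0.12000569173526726 0.15820938632416903
779 [ 0.029055   -0.04159988]
```

View pics/m12.png

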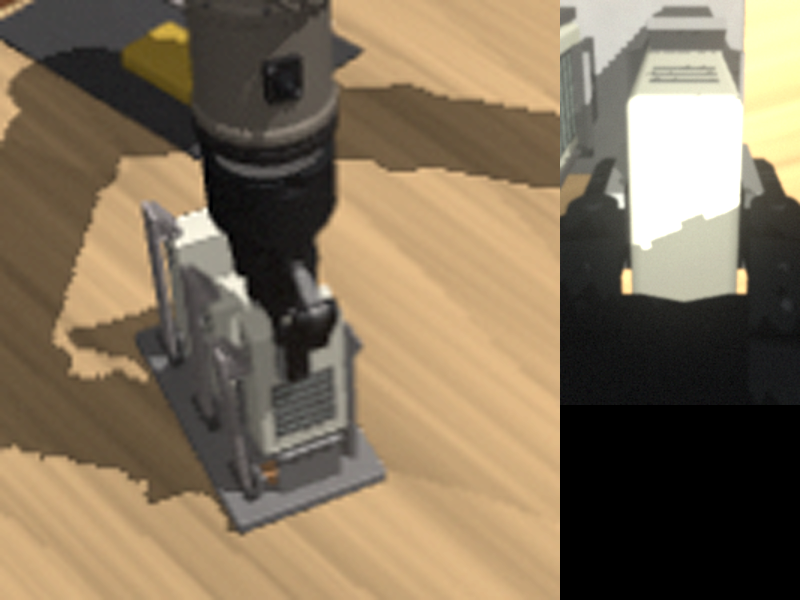

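The scene crop shows the cassette in the slot but still raised, with cork visible under its foot at (268,470). I'll measure its pitch in the grip from the depth profile.

```bash
cat > prof.py <<'E'
from h import *
import sys
f=pickle.load(open(f'pics/{sys.argv[1]}.pkl','rb'));P=cloud(f)
th=np.radians(-16.4);ux=np.array([np.cos(th),np.sin(th)]);uy=np.array([-ux[1],ux[0]])
d=P[...,:2]-[.5445,-.137];X=d@ux*1e3;Y=d@uy*1e3;Z=P[...,2]*1e3
v,u=np.where((abs(Y)<3)&(X>-60)&(X<30)&(Z>0)&(Z<320));
col=int(np.median(u));print('col',col)
for vv in range(130,400,6):
    q=slice(col-2,col+3);print(vv,np.round([np.nanmedian(X[vv,q]),np.nanmedian(Y[vv,q]),np.nanmedian(Z[vv,q])],1),end=' ; ')
zt=Z[270:300,col-6:col+6]
m=(abs(Y)<9)&(abs(Z-float(sys.argv[2]))<5)&(X>-28)&(X<8)
A=np.c_[X[m],Y[m],np.ones(m.sum())];c=np.linalg.lstsq(A,Z[m],rcond=None)[0];print('\nplane slopes',c,m.sum())
E
python3 prof.py w12 148; echo; python3 prof.py w10 148 | tail -1;python3 prof.py w8 284|tail -1
```

```text
col 283
130 [-60.6   0.5  -0.4] ; 136 [-56.2   0.5   8.2] ; 142 [-51.7   0.4  11.3] ; 148 [-47.1   0.4  11.8] ; 154 [-42.5   0.4  11.6] ; 160 [-42.3   0.4  51.6] ; 166 [-47.2   0.2 118.5] ; 172 [-44.3   0.2 117.6] ; 178 [-40.6   0.3 112.3] ; 184 [-36.7   0.3 106.9] ; 190 [-35.4   0.2 115.4] ; 196 [-35.7   0.2 129.2] ; 202 [-35.5   0.2 138.6] ; 208 [-35.3   0.2 147.2] ; 214 [-35.    0.2 153.8] ; 220 [-33.4   0.2 155.9] ; 226 [-31.4   0.2 156.4] ; 232 [-29.2   0.2 156.5] ; 238 [-26.8   0.2 155.9] ; 244 [-24.7   0.2 156.3] ; 250 [-22.3   0.2 156.2] ; 256 [-2.020e+01  1.000e-01  1.566e+02] ; 262 [-1.750e+01  1.000e-01  1.558e+02] ; 268 [-1.540e+01  1.000e-01  1.563e+02] ; 274 [-1.290e+01  1.000e-01  1.562e+02] ; 280 [-1.050e+01  1.000e-01  1.562e+02] ; 286 [-8.000e+00  1.000e-01  1.561e+02] ; 292 [-5.500e+00  1.000e-01  1.561e+02] ; 298 [-2.900e+00  1.000e-01  1.559e+02] ; 304 [-2.000e-01  1.000e-01  1.557e+02] ; 310 [2.20e+00 1.00e-01 1.56e+02] ; 316 [4.700e+00 1.000e-01 1.561e+02] ; 322 [7.100e+00 1.000e-01 1.564e+02] ; 328 [9.900e+00 1.000e-01 1.561e+02] ; 334 [1.230e+01 1.000e-01 1.565e+02] ; 340 [1.570e+01 1.000e-01 1.557e+02] ; 346 [1.780e+01 1.000e-01 1.564e+02] ; 352 [-8.400e+00  1.000e-01  1.905e+02] ; 358 [-9.400e+00  1.000e-01  1.936e+02] ; 364 [-9.70e+00  1.00e-01  1.96e+02] ; 370 [-9.400e+00  1.000e-01  1.976e+02] ; 376 [-9.100e+00  1.000e-01  1.991e+02] ; 382 [-9.30e+00  1.00e-01  2.01e+02] ; 388 [-9.600e+00  1.000e-01  2.029e+02] ; 394 [-9.300e+00  1.000e-01  2.041e+02] ; 
plane slopes [0. 0. 0.] 0

plane slopes [-8.66280899e-03 -2.78082666e-03  1.46808280e+02] 3755
plane slopes [-5.36080715e-04 -4.73410620e-03  2.83321573e+02] 3739
```

The cassette slipped 8 mm upward in the grip and is now against the end post; its end face is at X≈−35 in my frame. So my slot x is about 2.4 mm too far +x, and the foot had landed on the toe stop. Checking against the earlier clear view of the empty slot.

Run:
```python
from h import *
th=np.radians(-16.4);ux=np.array([np.cos(th),np.sin(th)]);uy=np.array([-ux[1],ux[0]])
for n in('w1','t0'):
    f=pickle.load(open(f'pics/{n}.pkl','rb'));P=cloud(f);im=f['frame'].astype(int)
    d=P[...,:2]-[.5445,-.137];X=d@ux*1e3;Y=d@uy*1e3;Z=P[...,2]*1e3
    print(n)
    for lo in range(-50,56,3):
        m=(X>=lo)&(X<lo+3)&(abs(Y)<8)
        if m.any(): print(lo,m.sum(),np.percentile(Z[m],[5,50,95]).round(0),end=' ; ')
    # cork by colour: red-blue difference on slot floor plane
    v,u=np.mgrid[0:420,0:560];D=on_z(f,np.c_[u.ravel(),v.ravel()],.0125)[:,:2]-[.5445,-.137]
    fx=(D@ux*1e3).reshape(420,560);fy=(D@uy*1e3).reshape(420,560)
    c=(im[...,2]-im[...,0]>35)&(abs(fx)<34)&(abs(fy)<16)&(Z<25)
    print('\ncork',c.sum(),'x',np.percentile(fx[c],[1,5,95,99]).round(1),'y',np.percentile(fy[c],[1,5,95,99]).round(1))
```

```text
w1
-50 104 [117. 120. 331.] ; -47 390 [118. 330. 333.] ; -44 450 [114. 329. 333.] ; -41 328 [110. 328. 333.] ; -38 257 [ 12. 108. 333.] ; -35 51 [ 11.  12. 333.] ; -32 38 [11. 12. 13.] ; -29 34 [12. 13. 14.] ; -26 37 [12. 13. 14.] ; -23 35 [12. 13. 14.] ; -20 37 [12. 13. 14.] ; -17 35 [12. 13. 14.] ; -14 35 [12. 13. 14.] ; -11 37 [12. 13. 14.] ; -8 33 [12. 13. 14.] ; -5 38 [12. 13. 14.] ; -2 34 [11. 13. 14.] ; 1 39 [12. 13. 14.] ; 4 34 [11. 13. 14.] ; 7 38 [12. 13. 14.] ; 10 33 [12. 13. 14.] ; 13 36 [11. 13. 14.] ; 16 36 [12. 13. 14.] ; 19 134 [ 12. 129. 132.] ; 22 135 [ 11. 133. 136.] ; 25 139 [ 11. 138. 141.] ; 28 194 [ 11. 141. 145.] ; 31 91 [ 33. 144. 145.] ; 34 170 [ 20. 142. 146.] ; 37 65 [144. 146. 147.] ; 43 1 [11. 11. 11.] ; 46 3 [12. 12. 12.] ; 49 5 [11. 12. 12.] ; 52 7 [11. 11. 13.] ; 55 5 [2. 9. 9.] ; 
cork 722 x [-27.4 -25.5  18.9  21. ] y [-9.6 -8.6  9.1 10.4]
t0
-50 16 [  9.  12. 120.] ; -47 23 [ 10. 116. 120.] ; -44 26 [ 10.  83. 118.] ; -41 10 [109. 112. 114.] ; -38 10 [106. 107. 110.] ; -35 2 [12. 13. 14.] ; -32 4 [ 9.  9. 12.] ; -29 11 [11. 12. 15.] ; -26 12 [10. 12. 15.] ; -23 9 [11. 12. 16.] ; -20 11 [11. 13. 15.] ; -17 9 [10. 11. 13.] ; -14 10 [10. 11. 15.] ; -11 10 [10. 13. 15.] ; -8 10 [10. 11. 13.] ; -5 10 [10. 12. 14.] ; -2 11 [10. 12. 15.] ; 1 11 [11. 12. 14.] ; 4 9 [ 9. 12. 15.] ; 7 11 [10. 12. 13.] ; 10 9 [11. 12. 13.] ; 13 12 [ 9. 12. 14.] ; 16 11 [11. 13. 16.] ; 19 21 [ 11. 126. 131.] ; 22 29 [  9. 130. 135.] ; 25 25 [ 10. 134. 139.] ; 28 35 [ 10.  34. 143.] ; 31 26 [ 32. 143. 145.] ; 34 44 [ 21.  70. 146.] ; 37 12 [145. 146. 147.] ; 40 1 [144. 144. 144.] ; 43 2 [11. 12. 13.] ; 46 4 [10. 11. 14.] ; 49 5 [ 9. 11. 13.] ; 52 8 [ 9. 12. 14.] ; 55 2 [-1.  3.  7.] ; 
cork 201 x [-25.7 -24.   19.8  21.9] y [-10.4  -9.5   8.    9.3]
```

The clear view agrees: nose at X≈20 instead of 23, cork edge at −27, post at −35.5. So the slot is about 2.4 mm toward −x (y is fine). I'll let the arm settle and re-measure.

>>> {"api": "send_rows", "payload": {"deltas": [{"dx": 0, "dy": 0, "dz": 0, "rx": 0, "ry": 0, "rz": 0}, {"dx": 0, "dy": 0, "dz": 0, "rx": 0, "ry": 0, "rz": 0}, {"dx": 0, "dy": 0, "dz": 0, "rx": 0, "ry": 0, "rz": 0}]}}

```text
clock: 13.98
tcp_pos: [0.5465, -0.1373, 0.1249]
orientation: [0.449, 3.109, 0.001]
contact_force: [-1.6, -0.1, -1.5]
grip_width: 0.0271
gripper_force: 73.4
```

```bash
sed -i 's/z=o\[.tcp_pos.\]\[2\]+.0215/z=o["tcp_pos"][2]+.0295/; s/\[.5445,-.137\]/[.5422,-.1363]/' off.py; python3 off.py w13
```

```text
tcp [ 0.5465 -0.1373  0.1249] in slot mm [4.4 0.2] line 73.56 F [-0.9 -0.8 -2.9]
near end x [-33.85100582 -33.65861544 -33.08117468] -> centre x -2.7650375454173712
y edges [-13.4  13.8] centre 0.21
y edges [-13.4  13.6] centre 0.1
y edges [-13.7  13.6] centre -0.06
```

>>> {"api": "send_rows", "payload": {"deltas": [{"dx": 1.4, "dy": -0.4, "dz": 0, "rx": 0, "ry": 0, "rz": 0}, {"dx": 1.4, "dy": -0.4, "dz": -5, "rx": 0, "ry": 0, "rz": 0}, {"dx": 1.4, "dy": -0.4, "dz": -10, "rx": 0, "ry": 0, "rz": 0}, {"dx": 1.4, "dy": -0.4, "dz": -14, "rx": 0, "ry": 0, "rz": 0}, {"dx": 1.4, "dy": -0.4, "dz": -17, "rx": 0, "ry": 0, "rz": 0}]}}

```text
clock: 14.45
tcp_pos: [0.5469, -0.1375, 0.1073]
orientation: [-0.449, -3.108, -0.0]
contact_force: [-3.2, 2.4, 0.2]
grip_width: 0.0272
gripper_force: 73.4
```

```bash
python3 off.py w14
```

```text
tcp [ 0.5467 -0.1374  0.1069] in slot mm [4.7 0.2] line 73.58 F [-2.5  0.8 -3.7]
near end x [-33.42143876 -33.25442975 -32.7138258 ] -> centre x -2.371988110432845
y edges [-13.5  13.8] centre 0.13
y edges [-13.5  13.6] centre 0.02
y edges [-13.6  13.6] centre -0.01
```

Past the earlier block with no force. Pressing on.

>>> {"api": "send_rows", "payload": {"deltas": [{"dx": 0.4, "dy": 0, "dz": -3, "rx": 0, "ry": 0, "rz": 0}, {"dx": 0.4, "dy": 0, "dz": -6, "rx": 0, "ry": 0, "rz": 0}, {"dx": 0.4, "dy": 0, "dz": -9, "rx": 0, "ry": 0, "rz": 0}, {"dx": 0.4, "dy": 0, "dz": -11, "rx": 0, "ry": 0, "rz": 0}]}}

```text
clock: 14.83
tcp_pos: [0.5479, -0.1376, 0.097]
orientation: [-0.449, -3.109, -0.0]
contact_force: [-4.1, 1.2, -0.2]
grip_width: 0.0275
gripper_force: 73.4
```

>>> {"api": "send_rows", "payload": {"deltas": [{"dx": 0, "dy": 0, "dz": -2, "rx": 0, "ry": 0, "rz": 0}, {"dx": 0, "dy": 0, "dz": -4, "rx": 0, "ry": 0, "rz": 0}, {"dx": 0, "dy": 0, "dz": -4, "rx": 0, "ry": 0, "rz": 0}]}}

```text
clock: 15.08
tcp_pos: [0.5488, -0.1379, 0.0932]
orientation: [0.449, 3.108, 0.0]
contact_force: [-0.5, -0.1, -1.4]
grip_width: 0.0273
gripper_force: 73.0
```

```bash
python3 off.py w15;python3 prof.py w15 122|tail -1
```

```text
tcp [ 0.5488 -0.1379  0.0934] in slot mm [6.8 0.3] line 73.55 F [-0.2  0.5 -2.8]
near end x [-45.64539927 -44.68103601 -43.62142551] -> centre x -14.263709468945827
y edges [-13.7  13.7] centre 0.04
y edges [-13.4  13.8] centre 0.23
y edges [-13.6  13.6] centre -0.01
plane slopes [-3.19997854e-03 -5.41458552e-03  1.22712609e+02] 4392
```

The latch's side force has gone and the top is at 122.7 mm, so it has probably snapped. A light press to confirm the floor.

>>> {"api": "send_rows", "payload": {"deltas": [{"dx": 0, "dy": 0, "dz": -1, "rx": 0, "ry": 0, "rz": 0}, {"dx": 0, "dy": 0, "dz": -2, "rx": 0, "ry": 0, "rz": 0}, {"dx": 0, "dy": 0, "dz": -2, "rx": 0, "ry": 0, "rz": 0}]}}

```text
clock: 15.38
tcp_pos: [0.5488, -0.1378, 0.0922]
orientation: [0.449, 3.108, -0.001]
contact_force: [-2.0, -0.6, 2.9]
grip_width: 0.0273
gripper_force: 73.9
```

```bash
python3 off.py w16;python3 prof.py w16 122|tail -1
```

```text
tcp [ 0.5488 -0.1378  0.0922] in slot mm [6.7 0.5] line 73.56 F [-1.4 -0.5  5. ]
near end x [-46.6701631  -46.08553566 -45.09110036] -> centre x -15.460597652887628
y edges [-13.5  13.9] centre 0.19
y edges [-13.2  14.2] centre 0.48
y edges [-13.3  13.8] centre 0.23
plane slopes [-3.06379605e-03 -5.66661149e-03  1.21740819e+02] 4408
```

It's on the floor (force rising, top at 121.7 mm). Opening partway and rising straight up.

>>> {"api": "send_rows", "payload": {"deltas": [{"dx": 0, "dy": 0, "dz": 1, "rx": 0, "ry": 0, "rz": 0}, {"dx": 0, "dy": 0, "dz": 1, "rx": 0, "ry": 0, "rz": 0}, {"dx": 0, "dy": 0, "dz": 1, "rx": 0, "ry": 0, "rz": 0}, {"dx": 0, "dy": 0, "dz": 1, "rx": 0, "ry": 0, "rz": 0}], "jaw": 46}}

```text
clock: 15.77
tcp_pos: [0.5481, -0.1376, 0.0923]
orientation: [0.449, 3.109, 0.0]
contact_force: [0.9, 0.4, 0.2]
grip_width: 0.0457
gripper_force: 0.0
```

>>> {"api": "send_rows", "payload": {"deltas": [{"dx": 0, "dy": 0, "dz": 15, "rx": 0, "ry": 0, "rz": 0}, {"dx": 0, "dy": 0, "dz": 40, "rx": 0, "ry": 0, "rz": 0}, {"dx": 0, "dy": 0, "dz": 75, "rx": 0, "ry": 0, "rz": 0}, {"dx": 0, "dy": 0, "dz": 110, "rx": 0, "ry": 0, "rz": 0}, {"dx": 0, "dy": 0, "dz": 140, "rx": 0, "ry": 0, "rz": 0}]}}

```text
clock: 16.18
tcp_pos: [0.5482, -0.1374, 0.2344]
orientation: [0.448, 3.109, 0.0]
contact_force: [0.3, 0.3, -0.4]
grip_width: 0.0464
gripper_force: 0.0
```

>>> {"api": "send_rows", "payload": {"deltas": [{"dx": -10, "dy": 35, "dz": 0, "rx": 0, "ry": 0, "rz": 0}, {"dx": -20, "dy": 70, "dz": 0, "rx": 0, "ry": 0, "rz": 0}, {"dx": -30, "dy": 100, "dz": 0, "rx": 0, "ry": 0, "rz": 0}, {"dx": -30, "dy": 100, "dz": 0, "rx": 0, "ry": 0, "rz": 0}]}}

```text
clock: 16.52
tcp_pos: [0.5162, -0.0304, 0.2331]
orientation: [0.435, 3.111, 0.003]
contact_force: [0.4, -0.1, -0.6]
grip_width: 0.0455
gripper_force: 0.0
```

```bash
python3 - <<'E'
from h import *
f=grab('top','t17');s=grab('scene','s17')
a=cv2.resize(f['frame'][205:300,345:485],(440,300),interpolation=cv2.INTER_CUBIC);b=cv2.resize(s['frame'][90:210,190:310],(360,360),interpolation=cv2.INTER_CUBIC)
c=np.zeros((360,800,3),np.uint8);c[:300,:440]=a;c[:,440:]=b;cv2.imwrite('pics/m17.png',np.clip(c*1.4,0,255).astype(np.uint8))
P=cloud(f);th=np.radians(-16.4);ux=np.array([np.cos(th),np.sin(th)]);uy=np.array([-ux[1],ux[0]])
for k in(0,1,2):
    d=P[...,:2]-(np.array([.5422,-.1363])-k*.07*uy);X=d@ux*1e3;Y=d@uy*1e3;Z=P[...,2]*1e3
    m=(abs(Y)<11)&(X>-28)&(X<10)&(Z>100)
    n=(abs(Y)<8)&(Z>124)&(Z<150)
    e=(abs(Z-122)<5)&(abs(Y)<22)&(X>-26)&(X<15)
    print(k,m.sum(),'top z',np.median(Z[m]).round(1),'y',np.percentile(Y[e],[2,98]).round(1),'nose x',np.percentile(X[n],[2,98]).round(1))
E
python3 st.py
```

```text
return _methods._mean(a, axis=axis, dtype=dtype,
  ret = ret.dtype.type(ret / rcount)
Traceback (most recent call last):
IndexError: index -1 is out of bounds for axis 0 with size 0
```

View pics/m17.png

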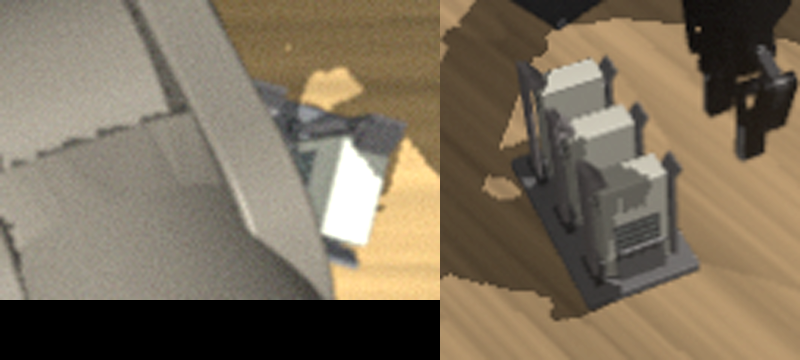

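The scene crop shows all three cassettes standing level in the rack, and the arm hides the slot in the top view. One numeric check of the latch noses from the wrist and scene cameras.

Run:
```python
from h import *
grab('wrist','w18')
th=np.radians(-16.4);ux=np.array([np.cos(th),np.sin(th)]);uy=np.array([-ux[1],ux[0]])
pc=lambda a:np.percentile(a,[2,50,98]).round(1) if len(a)>3 else None
for nm in('w18','s17','s0'):
    P=cloud(pickle.load(open(f'pics/{nm}.pkl','rb')))
    for k in(0,1,2):
        d=P[...,:2]-(np.array([.5422,-.1363])-k*.07*uy);X=d@ux*1e3;Y=d@uy*1e3;Z=P[...,2]*1e3
        m=(abs(Y)<11)&(X>-28)&(X<10)&(Z>100)&(Z<140);e=(abs(Z-122)<5)&(abs(Y)<22)&(X>-26)&(X<15)
        x=(abs(Z-122)<4)&(abs(Y)<10)&(X<15);n=(abs(Y)<8)&(Z>138)&(Z<150)&(X>5)&(X<60)
        print(nm,k,'top z',pc(Z[m]),'y',pc(Y[e]),'near x',pc(X[x&(X>-40)]),'nose top x',pc(X[n]))
```

```text
w18 0 top z [120.4 121.7 123.1] y [-12.4   0.5  13.7] near x [-31.2  -9.8  13.8] nose top x None
w18 1 top z [120.3 121.7 122.9] y [-11.7   2.8  14.6] near x [-31.8 -10.2  14. ] nose top x [27.7 30.6 35.3]
w18 2 top z [120.3 121.6 122.9] y [-10.3   4.5  15.4] near x [-31.7  -8.6  14. ] nose top x [28.5 32.9 41.1]
s17 0 top z [120.  122.4 124.9] y [-11.7   3.4  15.4] near x [-28.4  -7.2  14.5] nose top x [31.  39.  43.8]
s17 1 top z [118.7 121.5 124.4] y [-9.5  6.9 17. ] near x [-28.8  -7.9  13.5] nose top x [33.8 39.  45. ]
s17 2 top z [119.2 121.6 125.1] y [-10.4   6.2  18.8] near x [-33.9  -8.1  13.7] nose top x [33.4 39.8 45.1]
s0 0 top z None y None near x None nose top x [31.2 38.1 43.9]
s0 1 top z [119.2 121.9 124. ] y [-9.6  6.2 16.3] near x [-28.4  -8.6  13.9] nose top x [32.6 40.4 44.7]
s0 2 top z [119.  121.7 124.1] y [-9.4  5.5 17.5] near x [-28.9  -8.7  13.9] nose top x [33.4 39.2 45.3]
```

The new cassette's height, near-end position and latch-nose position match the two parked ones, and the nose matches its closed position at the start. Handing in.

```bash
python3 -c "
from bench import r
print(r.hand_in())"
```

```text
the job is handed in; nothing more can be done
None
```

The white cassette stands fully home and latched in the rack's free slot, and the job is handed in with no verdict returned; on the way in the foot caught the toe stop (87 N, under the 120 N limit), so I backed off, shifted it about 2 mm and pressed it home.

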